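# Catch the canister cap's thread, screw it home and set the transport lock

### The arm

A 6-joint arm with a two-finger parallel gripper is mounted at the origin on the work surface. World frame = base frame: x ahead of the robot, y to its left, z up, the work surface at z = 0. Lengths are in m, angles in rad, forces in N, time in s.
With the tool pointing down it reaches from about 0.3 to 0.875 m from the base axis. Payload 6.4 kg.
Tool frame: the origin (TCP) lies midway between the tips of the shut fingers; the grasp point (between the pads) lies 19 mm behind it (ctrl.tcp_to_grasp is the distance from the TCP to the grasp point, in m); z points along the fingers, y is the direction in which the jaws open and shut (so a half turn about z gives the same grasp; the last joint's range is limited). The gripper opens to 85 mm and grips with 20 to 120 N. Pads are 22 mm wide; open, the fingers measure 114 mm over their backs; the gripper's body (76 mm by 85 mm) begins 54 mm behind the grasp point. The pads swing forward as they close: fully open they stand 13 mm farther back than shut.
Start: joints at [1.016, 0.181, 1.607, -0, 1.354, -0.206], TCP at [0.197, 0.54, 0.231] pointing down, gripper open.
Joint ranges: [-2.99, 2.99], [-0.89, 2.07], [0.3, 2.58], [-1.14, 4.28], [0, 2.63], [-3.12, 3.12]. Speed limits (rad/s): [2.57, 2.57, 3.01, 3.14, 3.14, 3.14].

### API

Orientations are given as a unit quaternion [w, x, y, z].
In Python, from bench import monitor, imaging, order, spotter, ctrl gives the robot as it stands.
- The arm moves only by the shell command python3 -m pendant 'ROWS'. ROWS is JSON, a list that holds one entry, the list of rows, each a list of 5 numbers: the shift along the world's x, y, z in mm, then the turn about the world's z in degrees, then the finger opening in mm, from 0 to 85.4. A call has 1 to 8 rows; each row shifts and turns the commanded pose from where the row before left it; what a row does not reach is not made up. A row lasts 1/8 s, in which the tool goes at most 62.5 mm and 10.7 degrees, less where a joint would pass 70% of its speed; a pose out of reach is approached as far as the arm can. A call with a gripper value outside its range is refused whole. The fingers move at their own pace and stop on an object; the grip force is fixed at half the most. Time passes only in rows, so rows that do not move let the fingers close. It gives the time, the measured TCP pose, the force and the opening at its end, in the units of the state.
- monitor.get_obs(): the state, without advancing time (a new reading comes with each control period).
- imaging.camera(name): name is "side" or "top"; returns a dict with "img" (400x640x3 uint8, red, green, blue), "vfov" (degrees; the focal length in pixels is half the picture's height over the tangent of half this angle, whatever the lens; pixels are square), "cx", "cy" (the principal point, pixels), "origin" and "orientation" of the camera in the world. Camera axes: x right, y down, z forward; pixel columns grow to the right and rows downward; lengths in m; the calibration is good to about 2 mm. A picture is of the moment at which its call begins. There is no depth.
- order.hand_in(): hands the job in, once; it reports no verdict.
Trained networks look in the newest picture that a camera, given by its name, has taken for a name from the list of things; names that differ only in an ending like _2 or _b are one class to them, and where a whole thing is asked for, a point or a joint stands for the part that bears it (a point fixed in the world has none). Each returns a list of dicts, best first, with "confidence" (0 to 1); they miss things now and then, are a little off and sometimes report something else, mostly with a low value. They report only what shows in the picture. A call takes as long as a camera call. They do not tell look-alikes from the thing itself.
- spotter.recognise(camera, thing): "at" ([x, y, z] in m, in the coordinates of the camera as it stood for that picture, good to about 4 mm: the middle of the surface that is visible of it).
- spotter.tip_of(camera, thing): "at" ([x, y, z] in m, in the coordinates of the camera as it stood for that picture, good to about 4 mm: a listed point, or the origin of a listed thing).
The state is a dict: "time_s": time; "q": joint angles; "dq": joint speeds; "joint_efforts": joint torques, N m; "eef_pos": TCP position; "eef_rot": TCP orientation; "wrist_force": force on the tool from outside, world axes, zero at the start; "torque": the same for the moment, N m; "opening": opening from 0.0 (shut) to 1.0 (fully open).
Only numpy, scipy, OpenCV 4.12 (cv2) and the standard library are available. Lean on these libraries where they do the work, as an engineer would, in place of code of your own. Each camera call takes 0.05 s, during which the arm holds its last target. There are 200 camera calls.

### The job

The blue cap of the white canister in the grey carrier is only resting on its neck with the thread not caught: turn it backwards until it drops into the thread, then screw it clockwise fully home. After that slide the carrier's red transport lock to its end stop over the cap's flange, let go, and leave the other things on the table where they are.

Things in the scene. Friction and masses are not known exactly. Their poses are not given: they have to be found in the camera images.
- cap_grip (a point): Middle of the grip bar on the blue cap, on the cap's axis. The bar stands on the cap's flat top: 60 mm long (x), 18 mm thick (y; pinch across it from above), 38 mm high, from 19 mm below this point to 19 mm above. z up. The bar's direction tells nothing of where the thread starts; that is hidden and must be felt.
- cap_base (a point): Centre of the cap's underside, 67 mm below cap_grip, same axes. Heights of this point above the carrier's origin: 118 mm at the start (three lugs standing on top of the thread), 107 to 110 mm once dropped into the thread, 102 mm when screwed home.
- carrier: The grey carrier fixed to the table: base plate 150 mm (x) by 245 mm (y), 12 mm thick, carrying the white canister (90 mm wide, clamped upright, cannot turn) on its vertical axis through this origin, which lies on the table surface; z up. Canister shoulder 100 mm above the origin; neck above it under the cap. A grey tower 44 mm wide and 108 mm high stands at y = 57 to 157 mm and carries the red lock.
- shoulder (a point): Centre of the canister's flat shoulder, 100 mm above the carrier's origin; axes as the carrier. The neck's right-hand, three-start thread is hidden under the cap: dropped in, the cap meets a rigid backward stop within 0.25 rad; from there a clockwise turn of 1.1 to 1.4 rad draws it down 5 to 8 mm (4.9 mm per rad: the hand must follow it down) to a rigid end stop.
- lock_grip (a point): Middle of the grip fin of the red transport lock. The fin is 14 mm thick (carrier x), 30 mm long (carrier y) and stands 46 mm above its slide block, from 28 mm below this point to 18 mm above; pinch across carrier x from above. The block under it is 30 mm wide. With the joint at 0 this point is at x 0, y 120 mm, z 154 mm in the carrier's frame; it slides towards the canister along carrier -y.
- lock (a joint): Travel of the red lock in m: 0 drawn back, 0.035 at the end stop, where its tongue lies over the cap's flange (radius 37 mm from the axis). Friction about 1.5 N. While the cap is more than about 2.5 mm above home the tongue runs against the flange and cannot reach the end.
- tumbler_mid (a point): Bystander, to be left alone: plain steel tumbler, 58 mm wide, 75 mm tall; this point is its middle, half-way up.
- glass_mid (a point): Bystander, to be left alone: green drinking glass, 76 mm wide, 95 mm tall; this point is its middle, half-way up.
- spatula_mid (a point): Bystander, to be left alone: wooden spatula lying flat, 200 mm long, 8 mm thick; this point is its middle, half-way up.
- cutter_mid (a point): Bystander, to be left alone: open heart-shaped steel cutter, about 95 mm wide, 40 mm tall; this point is its middle, half-way up.
- wipes_mid (a point): Bystander, to be left alone: white wipes tub with a blue lid, 72 mm wide, 150 mm tall (a bystander, not the canister); this point is its middle, half-way up.
- oil_mid (a point): Bystander, to be left alone: clear bottle with a red cap, 60 mm wide, 160 mm tall; this point is its middle, half-way up.
- marker_mid (a point): Bystander, to be left alone: red marker pen lying flat, 130 mm long, 15 mm thick; this point is its middle, half-way up.
- cap: The loose blue cap, about 150 g, origin as cap_base: flange 88 mm wide, 5 mm thick; skirt 70 mm wide, 48 mm high; bar on top to 86 mm. 1 mm radial play. At the start clockwise (from above) only meets a rigid stop, within 1.3 rad. Backwards, after an unknown 0.2 to 1.4 rad, it drops 9 to 11 mm by its own weight or a light push, if the hand lets it.
Not all that is in view belongs to the job. What is meant by the cap is not pink, and is the smaller of those in its own colour.

How it is judged:
On the way, in this order (a step that is already met when the one before it is completed fails the run):
1. the cap has dropped into the thread (z of cap_base in the frame of carrier below 0.1115 m and horizontal distance between cap_base and shoulder below 0.005 m), for 0.2 s.
2. the cap is screwed fully home (z of cap_base in the frame of carrier between 0.0995 and 0.1035 m and horizontal distance between cap_base and shoulder below 0.004 m and angle between cap_base's own z axis and vertical below 0.06 rad), for 0.2 s.
3. the transport lock is at its end stop (value of joint lock above 0.032 m), for 0.2 s.
At the end, for the whole second after the job is handed in: The cap is level on the canister with its underside no more than 103.5 mm above the carrier's origin (home is 102 mm), on the axis within 4 mm and at rest; the lock joint reads over 0.032 (of 0.035); each bystander is within 30 mm of where it began (all of step 2 and value of joint lock above 0.032 m and linear speed of cap below 0.02 m/s and distance of each of tumbler_mid, glass_mid, spatula_mid, cutter_mid, wipes_mid, oil_mid, marker_mid from where it was at the start of the episode below 0.03 m); the robot touches nothing.
It fails at once if a bystander was moved by more than 60 mm (distance of any of tumbler_mid, glass_mid, spatula_mid, cutter_mid, wipes_mid, oil_mid, marker_mid from where it was at the start of the episode above 0.06 m).
It also fails if it takes over 48 s, if anything falls off the work surface, if the arm or the gripper's body presses on something with over 40 N, if the wrist force passes 120 N, or if a joint passes its speed limit or range.

## Working session

There is one attempt and no reset: what is moved stays moved. The work goes in short steps, Python scripts to look and compute and a shell command to move; the robot and the scene stay as the last step left them, time stands still between calls to the robot, and variables do not carry over. Pictures are saved under pics/ and viewed, about 8 in all and at most 12, crops included, and the job is handed in when it is done.

```bash
mkdir -p pics; ls
cat > h.py <<'E'
from bench import monitor, imaging, order, spotter, ctrl
import numpy as np, cv2
from scipy.spatial.transform import Rotation as R
def cam(n,save=None):
    c=imaging.camera(n)
    if save: cv2.imwrite(save,c["img"][:,:,::-1])
    q=c["orientation"]; c["R"]=R.from_quat([q[1],q[2],q[3],q[0]]).as_matrix() if np.size(q)==4 else np.array(q)
    c["o"]=np.array(c["origin"]); c["f"]=200/np.tan(np.radians(c["vfov"])/2); return c
def w(c,p): return c["R"]@np.array(p)+c["o"]
def pix(c,p):
    v=c["R"].T@(np.array(p)-c["o"]); return c["f"]*v[:2]/v[2]+[c["cx"],c["cy"]]
def ray(c,u): 
    d=c["R"]@np.array([(u[0]-c["cx"])/c["f"],(u[1]-c["cy"])/c["f"],1]); return c["o"],d
def tri(c1,u1,c2,u2):
    o1,d1=ray(c1,u1);o2,d2=ray(c2,u2)
    s=np.linalg.lstsq(np.c_[d1,-d2],o2-o1,rcond=None)[0]
    a,b=o1+s[0]*d1,o2+s[1]*d2; return (a+b)/2,np.linalg.norm(a-b)
E
python3 - <<'E'
from h import *
np.set_printoptions(precision=4,suppress=True)
for n in("top","side"):
    c=cam(n,f"pics/{n}0.png"); print(n,c["o"],c["f"],c["R"].tolist())
    for t in("cap_grip","cap_base","carrier","lock_grip","tumbler_mid","glass_mid","spatula_mid","cutter_mid","wipes_mid","oil_mid","marker_mid"):
        for d in spotter.tip_of(n,t)[:4]:
            p=w(c,d["at"]); print(t,round(d["confidence"],2),p,pix(c,p).round())
o=monitor.get_obs(); print(o)
E
```

```text
pics
top [0.3431 0.0219 1.4399] 388.53293175242874 [[0.0014548486266422983, -0.9938421577931, 0.11079552702446528], [-0.9999803461177936, -0.0007701848435884323, 0.006222073082562889], [-0.006098425502669022, -0.11080240163670715, -0.9938237454387608]]
cap_grip 0.78 [ 0.3903 -0.1253  0.0927] [359. 232.]
cap_grip 0.75 [ 0.5681 -0.1807  0.0647] [373. 182.]
cap_grip 0.67 [0.5735 0.0471 0.1824] [309. 175.]
cap_base 0.89 [0.5719 0.049  0.1181] [308. 179.]
cap_base 0.82 [ 0.5698 -0.1862  0.003 ] [372. 184.]
cap_base 0.62 [ 0.3898 -0.1287 -0.0031] [357. 233.]
carrier 0.83 [0.571  0.048  0.0038] [309. 184.]
lock_grip 0.76 [0.6122 0.1546 0.1574] [277. 165.]
glass_mid 0.63 [ 0.6779 -0.0026  0.0051] [323. 156.]
glass_mid 0.61 [0.4499 0.1237 0.0448] [288. 216.]
spatula_mid 0.71 [ 0.6753 -0.0065  0.0085] [324. 156.]
cutter_mid 0.47 [ 0.3775 -0.3524  0.0206] [419. 236.]
cutter_mid 0.33 [ 0.4991 -0.4742  0.0828] [458. 201.]
wipes_mid 0.86 [0.5581 0.4996 0.0784] [182. 184.]
oil_mid 0.77 [ 0.4986 -0.4753  0.0805] [458. 201.]
side [0.3681 0.9786 1.3505] 499.5338349605465 [[-0.9907522112865236, -0.1000
[... 916 characters left out ...]
-0.3458  0.018 ] [363. 150.]
wipes_mid 0.92 [0.5552 0.4992 0.0735] [273. 357.]
wipes_mid 0.35 [ 0.528  -0.0705  0.0383] [313. 199.]
oil_mid 0.79 [ 0.4993 -0.4745  0.0751] [334. 112.]
marker_mid 0.67 [0.3632 0.3513 0.0057] [349. 325.]
{'time_s': 1.2, 'q': array([ 1.0157,  0.1808,  1.607 ,  0.    ,  1.3538, -0.2063]), 'dq': array([ 0.0013,  0.0016,  0.0003,  0.0006, -0.0001, -0.    ]), 'joint_efforts': array([ -0.0007, -44.4851, -35.1675,  -0.0003,   0.0009,  -0.    ]), 'eef_pos': array([0.1965, 0.5404, 0.2313]), 'eef_rot': array([-0.    ,  0.1735,  0.9848, -0.    ]), 'wrist_force': array([-0.1127, -0.3058,  0.3428]), 'torque': array([ 0.0208, -0.0202, -0.0115]), 'opening': 0.9969458497829776}
```

View crop.

Run:
```python
import cv2
a=cv2.imread("pics/top0.png")[110:270,200:440];b=cv2.imread("pics/side0.png")[130:290,210:410]
cv2.imwrite("pics/c1.png",cv2.resize(a,None,fx=3.3,fy=3.3,interpolation=2)); cv2.imwrite("pics/c2.png",cv2.resize(b,None,fx=3.7,fy=3.7,interpolation=2))
```

```text
(no output)
```

View pics/c1.png

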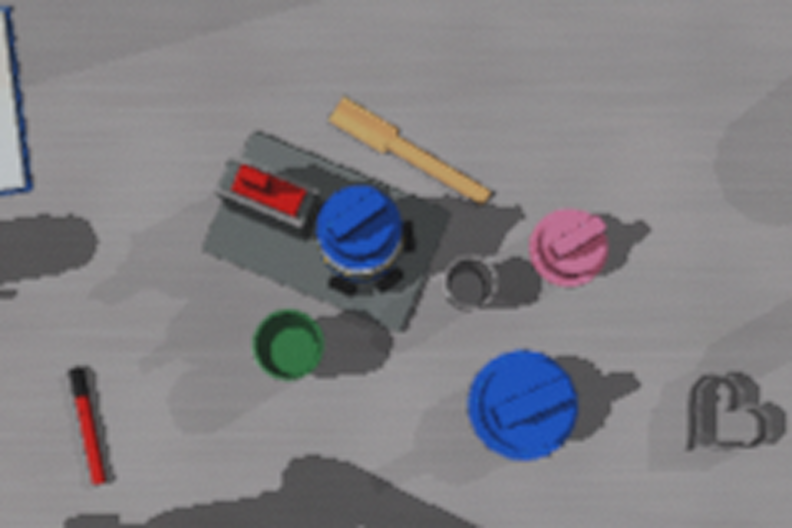

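View pics/c2.png

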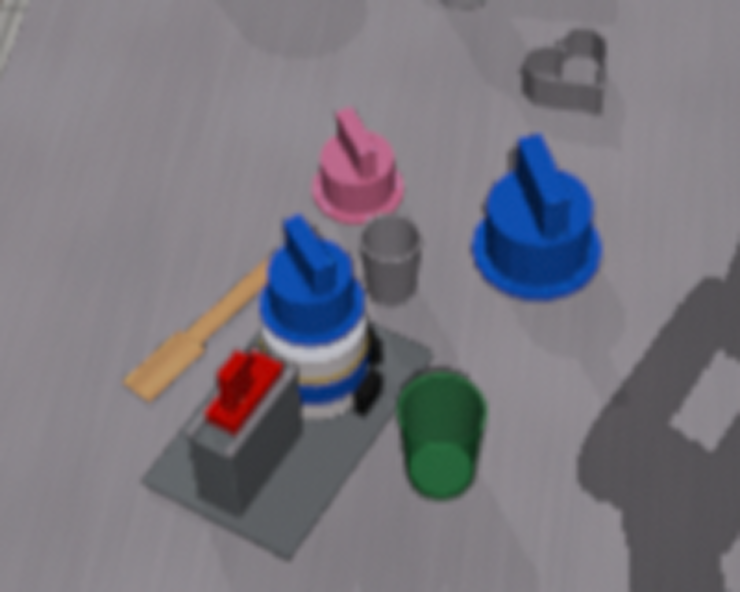

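View pics/top0.png

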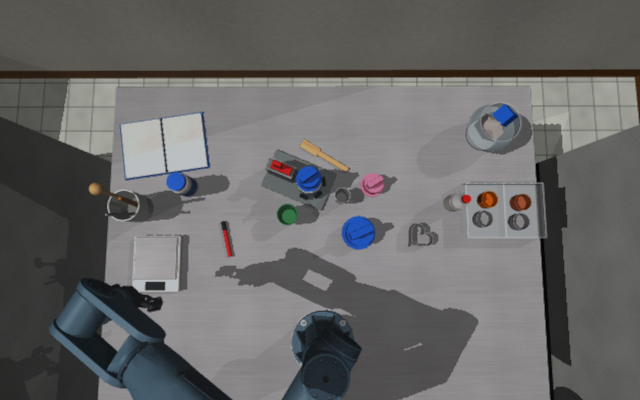

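```bash
cat > fit.py <<'E'
from h import *
from scipy.optimize import minimize
S=8
def parts(x,y,z,psi):
    t=np.linspace(0,2*np.pi,40); o=np.array([x,y,z])
    cyl=lambda r,a,b:np.r_[np.c_[r*np.cos(t),r*np.sin(t),0*t+a],np.c_[r*np.cos(t),r*np.sin(t),0*t+b]]+o
    c,s=np.cos(psi),np.sin(psi)
    bar=np.array([[a*c-b*s,a*s+b*c,h] for h in(.048,.086) for a,b in((.03,.009),(-.03,.009),(-.03,-.009),(.03,-.009))])+o
    return cyl(.044,0,.005),cyl(.035,0,.048),bar
def mask(c,p,roi):
    m=np.zeros((roi[3]*S,roi[2]*S),np.uint8)
    for P in p:
        u=np.array([(pix(c,q)-roi[:2]+.5)*S for q in P]).astype(np.int32)
        cv2.fillConvexPoly(m,cv2.convexHull(u),255)
    return m
def blue(c,roi):
    i=c["img"][roi[1]:roi[1]+roi[3],roi[0]:roi[0]+roi[2]].astype(float)
    b=np.clip((i[:,:,2]-i[:,:,0]-30)/40,0,1)*255
    n,l=cv2.connectedComponents((b>100).astype(np.uint8)); return b,l
E
python3 - <<'E'
from fit import *
C={n:cam(n) for n in("top","side")}
X=np.array([.570,.0485,.118]);T=[]
for n in C:
    u=pix(C[n],X+[0,0,.04]).astype(int); roi=(u[0]-22,u[1]-24,44,48)
    b,l=blue(C[n],roi); k=l[24,22]; b=np.where(cv2.dilate((l==k).astype(np.uint8),np.ones((3,3)))>0,b,0)
    T.append((n,roi,b))
def cost(v):
    e=0
    for n,roi,b in T:
        m=cv2.resize(mask(C[n],parts(v[0],v[1],v[2],v[3]),roi),(roi[2],roi[3]),interpolation=cv2.INTER_AREA)
        e+=np.abs(m-b).sum()/255
    return e
best=None
for psi in np.radians([-80,-70,-60,-50,-40]):
    r=minimize(cost,[*X,psi],method="Nelder-Mead",options=dict(initial_simplex=np.array([[*X,psi]]+[list(np.r_[X,psi]+d) for d in np.diag([.006,.006,.006,.1])])))
    print(np.round(r.x[:3],4),np.degrees(r.x[3]).round(1),round(r.fun,1))
    if best is None or r.fun<best.fun: best=r
out=[]
v=best.x
for n,roi,b in T:
    i=cv2.resize(C[n]["img"][roi[1]:roi[1]+roi[3],roi[0]:roi[0]+roi[2],::-1],None,fx=S,fy=S,interpolation=2)
    i=cv2.convertScaleAbs(i,alpha=1.3)
    for k,P in enumerate(parts(*v)):
        u=np.array([(pix(C[n],q)-roi[:2]+.5)*S for q in P]).astype(np.int32)
        for part in np.split(u,2): cv2.polylines(i,[part],True,(0,255,255) if k==2 else (0,255,0),1)
    out.append(i)
cv2.imwrite("pics/fit.png",np.hstack(out))
E
```

```text
[0.5702 0.0496 0.1178] -59.1 73.5
[0.5705 0.0498 0.118 ] -65.9 77.9
[0.5704 0.0501 0.1179] -59.0 73.0
[0.5704 0.0501 0.1185] -61.6 72.5
[0.5701 0.0498 0.1179] -60.0 72.5
```

View pics/fit.png

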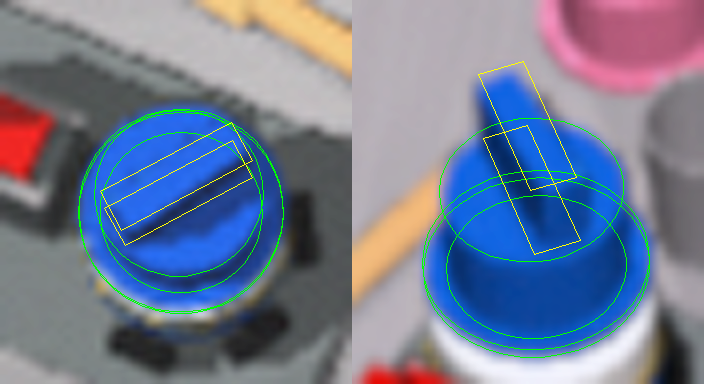

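The cap fit agrees with the text: base height is 0.118 m, the cap's axis is at (0.5703, 0.0499) and the bar points along -60°. There are three look-alikes in the top view. The pink cap is at (373,185), the large blue one at (358,233), and the small blue one on the canister at (309,179). I choose the last, and the close crop confirms it.

```bash
python3 -m pendant '[[[34,-44,4,-5,85],[34,-44,4,-5,85],[34,-44,4,-5,85],[34,-44,4,-5,85],[34,-44,4,-5,85],[34,-44,4,-5,85],[34,-44,4,-5,85],[34,-44,4,-5,70]]]'
```

```text
time_s: 2.3
eef_pos: [0.4695, 0.1868, 0.2637]
eef_rot: [0.0, 0.501, 0.865, 0.0]
wrist_force: [1.0, 0.2, -0.2]
opening: 0.827
```

```bash
python3 -m pendant '[[[34,-46,0,0,55],[34,-46,0,0,55],[33,-45,0,0,55],[0,0,-30,0,55],[0,0,-40,0,55],[0,0,-14,0,55],[0,0,-6,0,55],[0,0,0,0,55]]]'
python3 - <<'E'
from fit import *
out=[]
for n in("top","side"):
    c=cam(n); u=pix(c,[.5703,.0499,.19]).astype(int); out.append(cv2.resize(c["img"][u[1]-28:u[1]+28,u[0]-28:u[0]+28,::-1],None,fx=7,fy=7,interpolation=2))
cv2.imwrite("pics/g.png",np.hstack(out)); print(monitor.get_obs()["wrist_force"],monitor.get_obs()["torque"])
E
```

```text
time_s: 3.3
eef_pos: [0.5701, 0.0516, 0.1743]
eef_rot: [0.001, 0.5, 0.866, 0.0]
wrist_force: [0.3, 0.3, 0.6]
opening: 0.644
[-0.13105591  0.26655819 -0.04147117] [-0.01035084 -0.00459231 -0.04720007]
```

View pics/g.png

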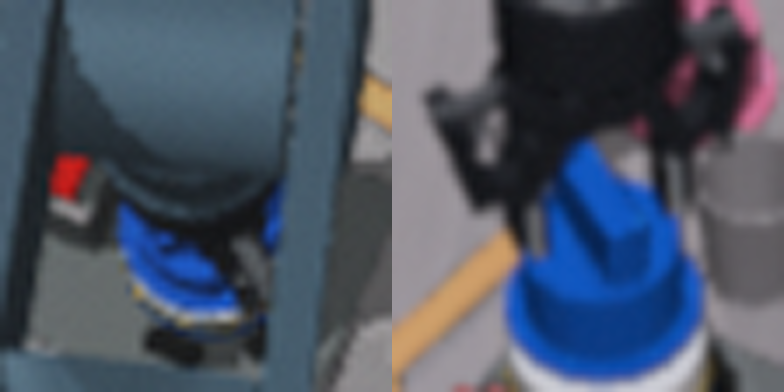

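The fingers straddle the bar, with one jaw on each side at about (535,240) and (680,190) in the side half. I'll close now.

```bash
python3 -m pendant '[[[0,-1.5,-1,0,0],[0,0,0,0,0],[0,0,0,0,0],[0,0,0,0,0],[0,0,0,0,0]]]'; python3 -c "
from bench import monitor as m
o=m.get_obs();print(o['wrist_force'],o['torque'])"
```

```text
time_s: 4.03
eef_pos: [0.5698, 0.0498, 0.1728]
eef_rot: [0.0, 0.5, 0.866, 0.0]
wrist_force: [0.1, 0.1, 5.4]
opening: 0.198
[0.058442   0.13747886 5.36745929] [-0.03455641  0.09810156 -0.0443026 ]
```

```bash
for i in 1; do python3 -m pendant '[[[0,0,-0.5,5,0],[0,0,0,0,0]]]'; python3 -c "
from bench import monitor as m
o=m.get_obs();print(o['eef_pos'],o['wrist_force'],o['torque'])";python3 -m pendant '[[[0,0,-0.5,5,0],[0,0,0,0,0]]]'; python3 -c "
from bench import monitor as m
o=m.get_obs();print(o['eef_pos'],o['wrist_force'],o['torque'])"; done
```

```text
time_s: 4.28
eef_pos: [0.5703, 0.0498, 0.1728]
eef_rot: [0.001, 0.461, 0.887, 0.0]
wrist_force: [-0.3, -0.9, 6.6]
opening: 0.203
[0.57028805 0.04984803 0.17279596] [-0.3385393  -0.88567523  6.60495015] [0.05281652 0.09307515 0.09028973]
time_s: 4.53
eef_pos: [0.5706, 0.0499, 0.1727]
eef_rot: [0.001, 0.422, 0.907, 0.001]
wrist_force: [-0.2, 0.8, 8.5]
opening: 0.2
[0.57061199 0.049882   0.17274435] [-0.22235544  0.8366328   8.49283594] [0.04349536 0.09056445 0.14228144]
```

```bash
python3 -m pendant '[[[0,0,-0.5,5,0],[0,0,0,0,0]]]'; python3 -m pendant '[[[0,0,0,5,0],[0,0,0,0,0]]]';python3 -m pendant '[[[0,0,0,5,0],[0,0,0,0,0]]]'
```

```text
time_s: 4.78
eef_pos: [0.5709, 0.0499, 0.1727]
eef_rot: [0.002, 0.382, 0.924, 0.001]
wrist_force: [-0.2, 0.8, 10.5]
opening: 0.197
time_s: 5.03
eef_pos: [0.5709, 0.05, 0.1727]
eef_rot: [0.002, 0.341, 0.94, 0.001]
wrist_force: [0.3, 0.1, 10.2]
opening: 0.201
time_s: 5.28
eef_pos: [0.5709, 0.05, 0.1727]
eef_rot: [0.002, 0.3, 0.954, 0.001]
wrist_force: [-0.2, 0.7, 10.2]
opening: 0.199
```

```bash
python3 -m pendant '[[[0,0,0,5,0],[0,0,0,0,0]]]'; python3 -m pendant '[[[0,0,0,5,0],[0,0,0,0,0]]]';python3 -m pendant '[[[0,0,0,5,0],[0,0,0,0,0]]]'
```

```text
time_s: 5.52
eef_pos: [0.5709, 0.0499, 0.1727]
eef_rot: [0.002, 0.258, 0.966, 0.0]
wrist_force: [-1.1, 0.8, 10.4]
opening: 0.201
time_s: 5.78
eef_pos: [0.571, 0.0501, 0.1727]
eef_rot: [0.002, 0.216, 0.976, 0.0]
wrist_force: [0.4, 2.1, 9.4]
opening: 0.202
time_s: 6.02
eef_pos: [0.5709, 0.05, 0.1727]
eef_rot: [0.002, 0.173, 0.985, 0.0]
wrist_force: [0.2, 0.6, 9.5]
opening: 0.197
```

```bash
python3 -m pendant '[[[0,0,0,5,0],[0,0,0,0,0]]]'; python3 -m pendant '[[[0,0,0,5,0],[0,0,0,0,0]]]'
```

```text
time_s: 6.28
eef_pos: [0.5709, 0.0499, 0.1727]
eef_rot: [0.002, 0.13, 0.992, 0.0]
wrist_force: [-0.2, 0.5, 10.5]
opening: 0.2
time_s: 6.52
eef_pos: [0.5709, 0.05, 0.1727]
eef_rot: [0.002, 0.086, 0.996, 0.0]
wrist_force: [0.1, 0.1, 9.6]
opening: 0.202
```

```bash
python3 -c "
from bench import monitor as m
o=m.get_obs();print(o['q'],o['torque'])"
```

```text
[-1.19851122e-01  2.32500748e-01  1.66960270e+00  4.27825534e-04
  1.23582751e+00 -1.51782572e+00] [0.20247607 0.16152182 0.15516996]
```

```bash
python3 -m pendant '[[[0,0,0,5,0],[0,0,0,0,0]]]'; python3 -m pendant '[[[0,0,0,5,0],[0,0,0,0,0]]]'; python3 -m pendant '[[[0,0,0,5,0],[0,0,0,0,0]]]'
```

```text
time_s: 6.78
eef_pos: [0.5709, 0.05, 0.1727]
eef_rot: [0.002, 0.043, 0.999, -0.0]
wrist_force: [-1.0, 0.8, 9.0]
opening: 0.204
time_s: 7.02
eef_pos: [0.5709, 0.0501, 0.1727]
eef_rot: [0.002, -0.001, 1.0, 0.0]
wrist_force: [-0.3, 0.2, 11.2]
opening: 0.202
time_s: 7.28
eef_pos: [0.5709, 0.05, 0.1727]
eef_rot: [0.002, -0.044, 0.999, -0.0]
wrist_force: [0.8, 1.9, 10.6]
opening: 0.199
```

```bash
python3 -m pendant '[[[0,0,0,5,0],[0,0,0,0,0]]]'; python3 -m pendant '[[[0,0,0,5,0],[0,0,0,0,0]]]'; python3 -m pendant '[[[0,0,0,5,0],[0,0,0,0,0]]]'; python3 -c "
from bench import monitor as m
o=m.get_obs();print(o['q'],o['torque'])"
```

```text
time_s: 7.52
eef_pos: [0.5709, 0.05, 0.1727]
eef_rot: [0.002, -0.088, 0.996, -0.0]
wrist_force: [-0.6, 1.2, 10.2]
opening: 0.2
time_s: 7.78
eef_pos: [0.5701, 0.0498, 0.1714]
eef_rot: [0.001, -0.131, 0.991, -0.0]
wrist_force: [0.6, -0.4, 1.8]
opening: 0.2
time_s: 8.02
eef_pos: [0.5692, 0.0499, 0.1701]
eef_rot: [-0.0, -0.173, 0.985, 0.0]
wrist_force: [1.2, -0.2, -1.9]
opening: 0.202
[-1.20242574e-01  2.34889757e-01  1.67247290e+00  5.57503403e-05
  1.23502267e+00 -2.03929967e+00] [-0.00765461 -0.33163767  0.04958022]
```

```bash
python3 -m pendant '[[[0,0,-1.5,0,0],[0,0,-1.5,0,0],[0,0,-1.5,0,0],[0,0,-1,0,0],[0,0,0,0,0]]]'; python3 -m pendant '[[[0,0,-1,0,0],[0,0,-1,0,0],[0,0,0,0,0]]]'; python3 -c "
from bench import monitor as m
o=m.get_obs();print(o['torque'])"
```

```text
time_s: 8.65
eef_pos: [0.5694, 0.0499, 0.1651]
eef_rot: [-0.0, -0.174, 0.985, 0.0]
wrist_force: [0.2, 0.2, -2.5]
opening: 0.202
time_s: 9.02
eef_pos: [0.5694, 0.0499, 0.1632]
eef_rot: [-0.0, -0.174, 0.985, 0.0]
wrist_force: [-0.5, 0.7, -0.9]
opening: 0.201
[ 0.00025109 -0.03343496  0.00657968]
```

```bash
python3 -m pendant '[[[0,0,-1,0,0],[0,0,-1,0,0],[0,0,0,0,0]]]'; python3 -c "
from bench import monitor as m
o=m.get_obs();print(o['torque'])"
```

```text
time_s: 9.4
eef_pos: [0.5698, 0.0499, 0.1628]
eef_rot: [0.0, -0.174, 0.985, -0.0]
wrist_force: [-3.9, -0.0, 7.7]
opening: 0.202
[ 0.08645202  0.66610168 -0.00253315]
```

```bash
python3 -m pendant '[[[0,0,-0.4,-5,0],[0,0,-0.4,-5,0],[0,0,-0.4,-5,0],[0,0,0,0,0]]]'; python3 -c "
from bench import monitor as m
o=m.get_obs();print(o['torque'])"; python3 -m pendant '[[[0,0,-0.4,-5,0],[0,0,-0.4,-5,0],[0,0,-0.4,-5,0],[0,0,0,0,0]]]'; python3 -c "
from bench import monitor as m
o=m.get_obs();print(o['torque'])"
```

```text
time_s: 9.9
eef_pos: [0.5708, 0.0496, 0.1616]
eef_rot: [0.002, -0.044, 0.999, -0.0]
wrist_force: [-0.3, -1.2, 5.3]
opening: 0.196
[-0.10625186  0.04797173 -0.06208168]
time_s: 10.4
eef_pos: [0.5705, 0.0495, 0.1603]
eef_rot: [0.001, 0.087, 0.996, -0.0]
wrist_force: [-0.1, -1.0, 6.0]
opening: 0.206
[-0.26354443  0.16800036 -0.02658908]
```

```bash
python3 -m pendant '[[[0,0,-0.4,-5,0],[0,0,-0.4,-5,0],[0,0,-0.4,-5,0],[0,0,0,0,0]]]'; python3 -c "
from bench import monitor as m
o=m.get_obs();print(o['torque'])"; python3 -m pendant '[[[0,0,-0.4,-5,0],[0,0,-0.4,-5,0],[0,0,0,0,0]]]'; python3 -c "
from bench import monitor as m
o=m.get_obs();print(o['torque'])"
```

```text
time_s: 10.9
eef_pos: [0.5704, 0.0495, 0.159]
eef_rot: [0.001, 0.216, 0.976, -0.0]
wrist_force: [-0.9, -1.8, 5.9]
opening: 0.2
[-0.25132331  0.26405041  0.03778394]
time_s: 11.28
eef_pos: [0.5703, 0.0496, 0.1581]
eef_rot: [0.001, 0.3, 0.954, 0.0]
wrist_force: [-0.5, -0.2, 5.6]
opening: 0.2
[-0.14682587  0.34812312 -0.00950177]
```

```bash
for i in 1; do python3 -m pendant '[[[0,0,-0.4,-5,0],[0,0,0,0,0]]]'; python3 -c "
from bench import monitor as m
o=m.get_obs();print(o['torque'])"; python3 -m pendant '[[[0,0,-0.4,-5,0],[0,0,0,0,0]]]'; python3 -c "
from bench import monitor as m
o=m.get_obs();print(o['torque'])"; python3 -m pendant '[[[0,0,-0.4,-5,0],[0,0,0,0,0]]]'; python3 -c "
from bench import monitor as m
o=m.get_obs();print(o['torque'])"; done
```

```text
time_s: 11.52
eef_pos: [0.5702, 0.0496, 0.1577]
eef_rot: [0.001, 0.342, 0.94, 0.0]
wrist_force: [-1.4, -1.5, 4.9]
opening: 0.204
[-0.10236768  0.3014129  -0.03808215]
time_s: 11.78
eef_pos: [0.5702, 0.0497, 0.1573]
eef_rot: [0.001, 0.382, 0.924, 0.0]
wrist_force: [-0.8, -1.1, 5.7]
opening: 0.199
[-0.00069048  0.28042416 -0.00615661]
time_s: 12.02
eef_pos: [0.5703, 0.0501, 0.157]
eef_rot: [0.001, 0.421, 0.907, 0.0]
wrist_force: [-1.2, 1.5, 5.7]
opening: 0.202
[0.1977134  0.26752961 1.02555901]
```

```bash
python3 -m pendant '[[[0,0,-0.2,-3,0],[0,0,0,0,0]]]'; python3 -c "
from bench import monitor as m
o=m.get_obs();print(o['torque'],o['eef_pos'])"; python3 -m pendant '[[[0,0,-0.2,-2,0],[0,0,0,0,0]]]'; python3 -c "
from bench import monitor as m
o=m.get_obs();print(o['torque'],o['eef_pos'])"
```

```text
time_s: 12.28
eef_pos: [0.5705, 0.0501, 0.1571]
eef_rot: [0.001, 0.444, 0.896, 0.0]
wrist_force: [-1.7, 1.0, 7.3]
opening: 0.201
[0.02357376 0.09884184 1.51608961] [0.57051295 0.0500541  0.15705221]
time_s: 12.52
eef_pos: [0.5705, 0.0501, 0.157]
eef_rot: [0.002, 0.459, 0.889, -0.0]
wrist_force: [-0.7, -0.1, 7.6]
opening: 0.197
[-0.03507331  0.16633277  2.41353597] [0.57050324 0.05007271 0.15703793]
```

```bash
python3 -m pendant '[[[0,0,1.5,3,0],[0,0,0,0,45],[0,0,0,0,45],[0,0,0,0,45],[0,0,30,0,45],[0,0,50,-10,45],[0,0,10,-10,45],[0,0,0,-10,45]]]'
python3 - <<'E'
from fit import *
from scipy.optimize import minimize
C={};T=[]
for n in("top","side"):
    c=cam(n); c["img"]=cv2.imread(f"pics/{n}0.png")[:,:,::-1]; C[n]=c
    u=pix(c,[.614,.154,.14]).astype(int); roi=(u[0]-22,u[1]-22,44,44)
    i=c["img"][roi[1]:roi[1]+44,roi[0]:roi[0]+44].astype(float)
    T.append((n,roi,np.clip((i[:,:,0]-i[:,:,1]-40)/60,0,1)*255))
def box(v):
    x,y,psi,a,b,z=v; c,s=np.cos(psi),np.sin(psi)
    f=lambda X,Y,Z:np.array([[x+p*c-q*s,y+p*s+q*c,h] for h in Z for p,q in((X,Y[0]),(-X,Y[0]),(-X,Y[1]),(X,Y[1]))])
    return f(.015,(-a,b),(.112,z-.028)),f(.007,(-.015,.015),(z-.028,z+.018))
def cost(v):
    return sum(np.abs(cv2.resize(mask(C[n],box(v),r),(44,44),interpolation=cv2.INTER_AREA)-b).sum()/255 for n,r,b in T)
best=None
for y0 in(-28,-23,-18):
    x0=np.array([.615,.157,np.radians(y0),.04,.02,.154])
    r=minimize(cost,x0,method="Nelder-Mead",options=dict(maxiter=600,initial_simplex=np.array([x0]+[x0+d for d in np.diag([.006,.006,.08,.01,.01,.006])])))
    p=r.x[:2]-[.5703,.0499]; print(r.x.round(4),np.degrees(r.x[2]).round(1),r.fun.round(1),"dir-90",np.degrees(np.arctan2(p[1],p[0])).round(1)-90,"dist",np.hypot(*p).round(4))
    if best is None or r.fun<best.fun:best=r
out=[]
for n,roi,b in T:
    i=cv2.resize(C[n]["img"][roi[1]:roi[1]+44,roi[0]:roi[0]+44,::-1],None,fx=S,fy=S,interpolation=2)
    for P in box(best.x):
        u=np.array([(pix(C[n],q)-roi[:2]+.5)*S for q in P]).astype(np.int32)
        for k in np.split(u,2): cv2.polylines(i,[k],True,(0,255,0),1)
    out.append(i)
cv2.imwrite("pics/lock.png",np.hstack(out))
E
```

```text
time_s: 13.52
eef_pos: [0.5703, 0.0498, 0.2486]
eef_rot: [0.001, 0.658, 0.753, 0.001]
wrist_force: [-0.2, -0.1, -0.7]
opening: 0.526
[ 0.6154  0.1536 -0.3874  0.0462  0.0247  0.1472] -22.2 63.7 dir-90 -23.5 dist 0.1131
[ 0.6157  0.156  -0.3735  0.0479  0.0226  0.15  ] -21.4 68.7 dir-90 -23.200000000000003 dist 0.1154
[ 0.6148  0.1571 -0.3122  0.0494  0.0214  0.1508] -17.9 80.0 dir-90 -22.599999999999994 dist 0.1161
```

View pics/lock.png

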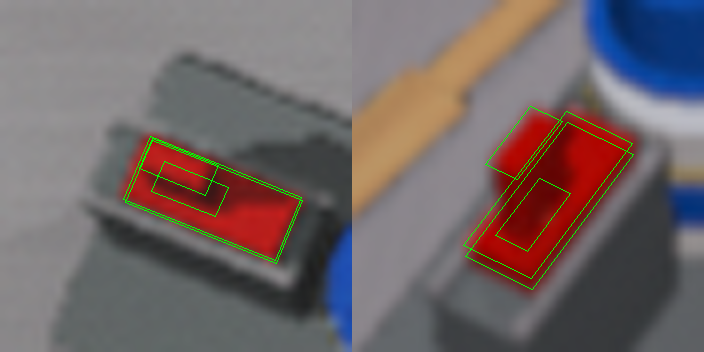

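The lock fit gives a fin at about (0.616, 0.157) and a carrier yaw of about -22.7°, and the overlay matches the fin in both views. I'll move above it and descend.

```bash
python3 -m pendant '[[[15,36,0,-10,45],[15,36,0,-10,45],[15.5,35,0,-10.3,45],[0,0,0,0,45],[0,0,-40,0,45],[0,0,-30,0,45],[0,0,0,0,45]]]'
python3 - <<'E'
from fit import *
out=[]
for n in("top","side"):
    c=cam(n); u=pix(c,[.61,.14,.15]).astype(int); out.append(cv2.resize(c["img"][u[1]-28:u[1]+28,u[0]-28:u[0]+28,::-1],None,fx=7,fy=7,interpolation=2))
cv2.imwrite("pics/g2.png",np.hstack(out))
c=cam("side")
for t in("cap_base","lock_grip"):
    for d in spotter.tip_of("side",t)[:3]: print(t,d["confidence"],w(c,d["at"]))
E
```

```text
time_s: 14.5
eef_pos: [0.6125, 0.1558, 0.1735]
eef_rot: [-0.002, 0.83, 0.558, -0.003]
wrist_force: [-1.0, -1.5, 0.5]
opening: 0.532
cap_base 0.91 [0.56826219 0.04965706 0.09842307]
cap_base 0.87 [ 3.88205199e-01 -1.34172865e-01 -2.86149669e-04]
cap_base 0.79 [ 0.56736885 -0.1856959  -0.00380378]
lock_grip 0.66 [0.61386919 0.15475881 0.15506786]
```

View pics/g2.png

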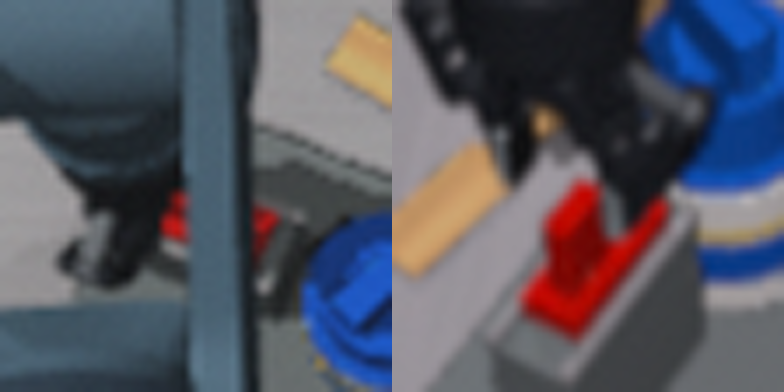

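```bash
python3 -m pendant '[[[2,2,-18,0,45],[0,0,-18,0,45],[0,0,0,0,45],[0,0,0,0,45]]]'; python3 -m pendant '[[[0,0,0,0,0],[0,0,0,0,0],[0,0,0,0,0],[0,0,0,0,0]]]'
```

```text
time_s: 15.25
eef_pos: [0.6169, 0.1589, 0.1404]
eef_rot: [-0.0, 0.83, 0.557, -0.0]
wrist_force: [0.4, 0.4, 0.8]
opening: 0.529
time_s: 15.75
eef_pos: [0.6173, 0.159, 0.1416]
eef_rot: [0.0, 0.83, 0.557, 0.0]
wrist_force: [-1.0, 0.5, 5.5]
opening: 0.154
```

```bash
python3 -m pendant '[[[0,0,1,0,0],[-2.7,-6.4,0,0,0],[-2.7,-6.4,0,0,0],[-2.7,-6.4,0,0,0],[-2.7,-6.4,0,0,0],[-2.3,-5.5,0,0,0],[0,0,0,0,0]]]'; python3 -m pendant '[[[-1,-2.5,0,0,0],[0,0,0,0,0],[0,0,0,0,0]]]'
```

```text
time_s: 16.62
eef_pos: [0.6056, 0.1315, 0.1418]
eef_rot: [-0.002, 0.83, 0.557, 0.004]
wrist_force: [12.3, 15.3, -9.4]
opening: 0.153
time_s: 17.0
eef_pos: [0.6055, 0.1313, 0.1419]
eef_rot: [-0.002, 0.83, 0.557, 0.006]
wrist_force: [16.5, 23.9, -10.9]
opening: 0.154
```

Run:
```python
from fit import *
out=[]
for n in("top","side"):
    c=cam(n); u=pix(c,[.59,.1,.14]).astype(int); out.append(cv2.resize(c["img"][u[1]-28:u[1]+28,u[0]-28:u[0]+28,::-1],None,fx=7,fy=7,interpolation=2))
cv2.imwrite("pics/g3.png",np.hstack(out))
o=monitor.get_obs();print(o["torque"])
c=cam("side")
for t in("cap_base","lock_grip"):
    for d in spotter.tip_of("side",t)[:3]: print(t,d["confidence"],w(c,d["at"]))
```

```text
[ 3.83423912 -2.54155768 -0.2807349 ]
cap_base 0.93 [0.56919374 0.0502438  0.09820411]
cap_base 0.85 [ 0.56850229 -0.18800531 -0.00480474]
cap_base 0.74 [ 0.5284279  -0.07138018  0.03573873]
lock_grip 0.56 [0.6001338  0.12846811 0.15172896]
```

View pics/g3.png

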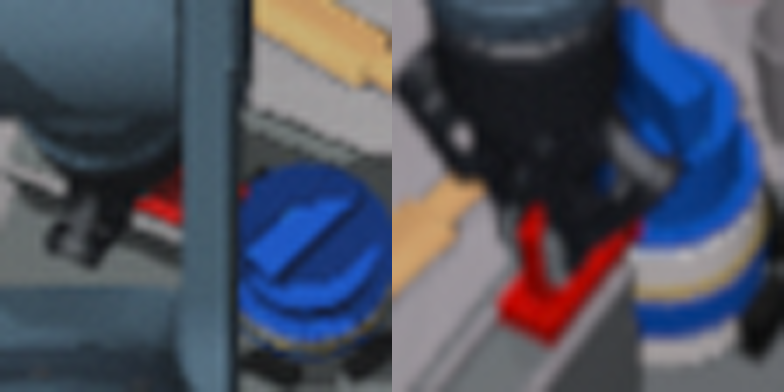

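The lock stopped against something rigid after 30 mm. The fin is now about 84 mm from the axis, where 85 mm is expected at the end stop. The fit already had it at 114 mm before I moved it, so it probably started about 5 mm in. I'll relieve the load, release and check.

```bash
python3 -m pendant '[[[1.5,3.5,-2,0,0],[0,0,0,0,0],[0,0,0,0,45],[0,0,0,0,45],[0,0,0,0,45],[0,0,20,0,45],[0,0,40,0,45],[0,0,40,0,45]]]';  python3 -m pendant '[[[-30,50,0,0,45],[-30,50,0,0,45],[-30,50,0,0,45],[-30,50,0,0,45],[-30,50,0,0,45],[-30,50,0,0,45],[0,0,0,0,45]]]'
cat > chk.py <<'E'
from fit import *
from scipy.optimize import minimize
C={};T=[];K=[];out=[]
for n in("top","side"):
    c=cam(n); C[n]=c
    u=pix(c,[.60,.125,.14]).astype(int); roi=(u[0]-22,u[1]-22,44,44)
    i=c["img"][roi[1]:roi[1]+44,roi[0]:roi[0]+44].astype(float)
    T.append((n,roi,np.clip((i[:,:,0]-i[:,:,1]-40)/60,0,1)*255))
    u=pix(c,[.570,.0485,.14]).astype(int); r2=(u[0]-22,u[1]-24,44,48)
    b,l=blue(c,r2); b=np.where(cv2.dilate((l==l[24,22]).astype(np.uint8),np.ones((3,3)))>0,b,0); K.append((n,r2,b))
    out.append(cv2.resize(c["img"][roi[1]-6:roi[1]+50,roi[0]-6:roi[0]+50,::-1],None,fx=7,fy=7,interpolation=2))
def box(v):
    x,y,psi,a,b,z=v; c,s=np.cos(psi),np.sin(psi)
    f=lambda X,Y,Z:np.array([[x+p*c-q*s,y+p*s+q*c,h] for h in Z for p,q in((X,Y[0]),(-X,Y[0]),(-X,Y[1]),(X,Y[1]))])
    return f(.015,(-a,b),(.112,z-.028)),f(.007,(-.015,.015),(z-.028,z+.018))
m=lambda p,L:sum(np.abs(cv2.resize(mask(C[n],p,r),(r[2],r[3]),interpolation=cv2.INTER_AREA)-b).sum()/255 for n,r,b in L)
x0=np.array([.602,.128,-.39,.046,.0245,.149])
r=minimize(lambda v:m(box(v),T),x0,method="Nelder-Mead",options=dict(maxiter=600,initial_simplex=np.array([x0]+[x0+d for d in np.diag([.006,.006,.05,.006,.006,.004])])))
p=r.x[:2]-[.5703,.0499];print("lock",r.x.round(4),r.fun,"dist",np.hypot(*p))
x0=np.array([.570,.0495,.104,-.9])
r=minimize(lambda v:m(parts(*v),K),x0,method="Nelder-Mead",options=dict(initial_simplex=np.array([x0]+[x0+d for d in np.diag([.006,.006,.006,.1])])))
print("cap",r.x.round(4),r.fun)
cv2.imwrite("pics/end.png",np.hstack(out))
for n in C:
  for t in("cap_base","lock_grip","tumbler_mid","glass_mid","spatula_mid","cutter_mid","wipes_mid","oil_mid","marker_mid"):
    for d in spotter.tip_of(n,t)[:2]: print(n,t,round(d["confidence"],2),w(C[n],d["at"]).round(4))
E
python3 chk.py
```

```text
time_s: 18.25
eef_pos: [0.6045, 0.1286, 0.2423]
eef_rot: [0.0, 0.83, 0.557, 0.0]
wrist_force: [-0.6, -1.1, -0.1]
opening: 0.526
time_s: 19.12
eef_pos: [0.4221, 0.432, 0.2414]
eef_rot: [-0.0, 0.829, 0.559, 0.001]
wrist_force: [0.6, -1.1, -0.1]
opening: 0.527
lock [ 0.6038  0.127  -0.381   0.0471  0.0255  0.149 ] 64.77254901960785 dist 0.08411396890853856
cap [ 0.5714  0.0492  0.1027 -0.9773] 299.0225490196078
top cap_base 0.97 [ 0.5736 -0.1879  0.0019]
top cap_base 0.7 [0.5731 0.0482 0.1041]
top lock_grip 0.63 [0.5707 0.0488 0.0046]
top lock_grip 0.53 [0.6004 0.127  0.1591]
top tumbler_mid 0.53 [ 0.5213 -0.0715  0.0431]
top glass_mid 0.55 [0.4522 0.1227 0.046 ]
top spatula_mid 0.87 [ 0.68   -0.0046  0.0057]
top cutter_mid 0.73 [ 0.3775 -0.3482  0.0209]
top wipes_mid 0.81 [0.5553 0.5002 0.0791]
top oil_mid 0.57 [ 0.4964 -0.473   0.0805]
top oil_mid 0.27 [0.4533 0.1249 0.0484]
top marker_mid 0.7 [0.3644 0.3524 0.0094]
side cap_base 0.93 [ 0.57   -0.1855 -0.0022]
side cap_base 0.91 [0.5715 0.0508 0.0983]
side lock_grip 0.69 [0.601  0.1272 0.1531]
side tumbler_mid 0.48 [ 0.525  -0.0708  0.0354]
side spatula_mid 0.58 [ 0.6768 -0.003   0.0017]
side cutter_mid 0.77 [ 0.3788 -0.3454  0.0195]
side cutter_mid 0.73 [0.5718 0.046  0.0997]
side wipes_mid 0.71 [0.5566 0.4993 0.0704]
side oil_mid 0.61 [ 0.4987 -0.4765  0.0754]
side marker_mid 0.74 [0.3636 0.3504 0.0048]
side marker_mid 0.33 [0.6025 0.1285 0.1517]
```

View pics/end.png

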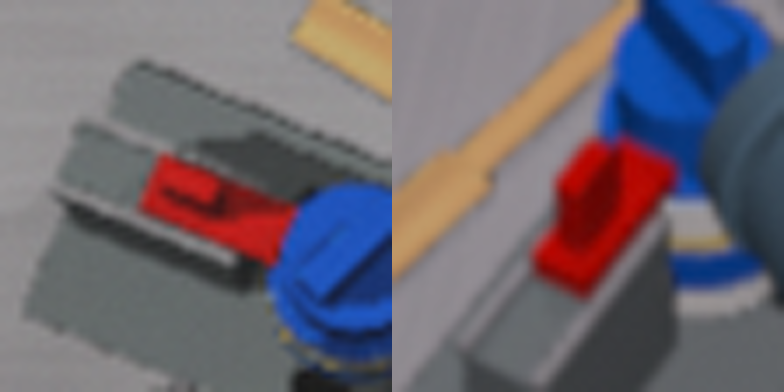

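The end position is ambiguous. The lock's fitted height (0.149 m, where 0.154 is expected) trades off against its distance. I'll move the arm clear and refit with the heights fixed, on both the start and current pictures.

```bash
python3 -m pendant '[[[-50,10,10,0,45],[-50,10,0,0,45],[-50,0,0,0,45],[-40,0,0,0,45],[0,0,0,0,45]]]'
cat > chk2.py <<'E'
from fit import *
from scipy.optimize import minimize
N={n:cam(n,f"pics/{n}1.png") for n in("top","side")}
m=lambda C,p,L:sum(np.abs(cv2.resize(mask(C[n],p,r),(r[2],r[3]),interpolation=cv2.INTER_AREA)-b).sum()/255 for n,r,b in L)
def box(x,y,psi,a,b,z,tip):
    c,s=np.cos(psi),np.sin(psi)
    f=lambda X,Y,Z:np.array([[x+p*c-q*s,y+p*s+q*c,h] for h in Z for p,q in((X,Y[0]),(-X,Y[0]),(-X,Y[1]),(X,Y[1]))])
    return f(.015,(-a,b),(.112,z-.028)),f(.007,(-.015,.015),(z-.028,z+.018))
def nm(f,x0,d):
    return minimize(f,x0,method="Nelder-Mead",options=dict(maxiter=800,initial_simplex=np.array([x0]+[x0+e for e in np.diag(d)])))
for tag,g,gz in(("0",(.616,.159),.118),("1",(.603,.128),.102)):
    for views in(("top","side"),("top",),("side",)):
        C={};T=[];K=[]
        for n in views:
            c=dict(N[n]); c["img"]=cv2.imread(f"pics/{n}{tag}.png")[:,:,::-1]; C[n]=c
            u=pix(c,[*g,.14]).astype(int); roi=(u[0]-22,u[1]-22,44,44)
            i=c["img"][roi[1]:roi[1]+44,roi[0]:roi[0]+44].astype(float)
            T.append((n,roi,np.clip((i[:,:,0]-i[:,:,1]-40)/60,0,1)*255))
            u=pix(c,[.570,.0485,gz+.04]).astype(int); r2=(u[0]-22,u[1]-24,44,48)
            b,l=blue(c,r2); b=np.where(cv2.dilate((l==l[24,22]).astype(np.uint8),np.ones((3,3)))>0,b,0); K.append((n,r2,b))
        free=len(views)==2
        r=nm(lambda v:m(C,parts(v[0],v[1],v[3] if free else gz,v[2]),K),np.array([.570,.0495,-1.0]+[gz]*free),[.005,.005,.1]+[.004]*free); ax=r.x[:2]
        r2=nm(lambda v:m(C,box(*v,.154,0),T),np.array([*g,-.39,.046,.025]),[.006,.006,.05,.006,.006])
        p=r2.x[:2]-ax; print(tag,views,"cap",r.x.round(4),round(r.fun),"lock",r2.x.round(4),round(r2.fun),"dist",np.hypot(*p).round(4))
E
python3 chk2.py
```

```text
time_s: 20.75
eef_pos: [0.2319, 0.4489, 0.25]
eef_rot: [-0.0, 0.829, 0.559, -0.0]
wrist_force: [-0.3, -0.2, 0.7]
opening: 0.528
0 ('top', 'side') cap [ 0.5704  0.05   -0.9985  0.1183] 73 lock [ 0.6149  0.1564 -0.3451  0.0474  0.0221] 79 dist 0.1153
0 ('top',) cap [ 0.5719  0.0499 -0.9177] 29 lock [ 0.6171  0.1576 -0.3724  0.0494  0.0216] 39 dist 0.1168
0 ('side',) cap [ 0.5696  0.05   -1.0071] 25 lock [ 0.6134  0.156  -0.321   0.0468  0.0234] 37 dist 0.1148
1 ('top', 'side') cap [ 0.5699  0.049  -0.9175  0.1013] 139 lock [ 0.6038  0.1277 -0.3733  0.0459  0.0241] 77 dist 0.0857
1 ('top',) cap [ 0.5711  0.0494 -0.8881] 41 lock [ 0.6046  0.1269 -0.4094  0.0449  0.0254] 32 dist 0.0844
1 ('side',) cap [ 0.5689  0.0498 -0.8464] 88 lock [ 0.6017  0.1274 -0.3201  0.0445  0.0248] 38 dist 0.0843
```

```bash
python3 -m pendant '[[[48,-34,0,0,0],[48,-34,0,0,0],[48,-34,0,0,0],[48,-34,0,0,0],[48,-34,0,0,0],[48,-34,0,0,0],[48,-34,0,-1,0],[48,-34,0,0,0]]]'; python3 -m pendant '[[[0,0,0,0,0],[0,0,0,0,0]]]'
```

```text
time_s: 21.85
eef_pos: [0.621, 0.1741, 0.2495]
eef_rot: [0.0, 0.836, 0.549, 0.0]
wrist_force: [1.7, 0.4, -0.4]
opening: 0.002
time_s: 22.1
eef_pos: [0.6187, 0.1758, 0.249]
eef_rot: [-0.0, 0.836, 0.549, -0.001]
wrist_force: [-0.4, 0.1, 0.4]
opening: 0.0
```

```bash
python3 -m pendant '[[[4,-4.5,-30,0,0],[0,0,-40,0,0],[0,0,-37,0,0],[0,0,0,0,0]]]'; python3 -m pendant '[[[-2.4,-5.5,0,0,0],[-2.4,-5.5,0,0,0],[0,0,0,0,0]]]';python3 -m pendant '[[[-1.2,-2.8,0,0,0],[0,0,0,0,0],[0,0,0,0,0]]]'
```

```text
time_s: 22.6
eef_pos: [0.6191, 0.173, 0.1395]
eef_rot: [-0.002, 0.835, 0.55, -0.003]
wrist_force: [-1.0, 0.7, -0.5]
opening: -0.005
time_s: 22.98
eef_pos: [0.6183, 0.1608, 0.1446]
eef_rot: [0.001, 0.835, 0.55, 0.001]
wrist_force: [0.4, 0.5, 0.3]
opening: 0.001
time_s: 23.35
eef_pos: [0.6164, 0.1585, 0.1428]
eef_rot: [-0.0, 0.835, 0.55, 0.0]
wrist_force: [0.2, -0.0, -0.5]
opening: 0.004
```

```bash
for i in 1; do python3 -m pendant '[[[-1.2,-2.8,0,0,0],[0,0,0,0,0],[0,0,0,0,0]]]'; python3 -m pendant '[[[-1.2,-2.8,0,0,0],[0,0,0,0,0],[0,0,0,0,0]]]'; done
```

```text
time_s: 23.72
eef_pos: [0.6152, 0.1557, 0.1428]
eef_rot: [-0.0, 0.835, 0.55, 0.0]
wrist_force: [0.1, -0.6, 0.6]
opening: -0.003
time_s: 24.1
eef_pos: [0.614, 0.1528, 0.1428]
eef_rot: [0.0, 0.835, 0.55, 0.0]
wrist_force: [0.6, -0.2, 0.5]
opening: 0.001
```

```bash
for i in 1; do python3 -m pendant '[[[-0.8,-1.8,0,0,0],[0,0,0,0,0],[0,0,0,0,0]]]'; python3 -m pendant '[[[-0.8,-1.8,0,0,0],[0,0,0,0,0],[0,0,0,0,0]]]';python3 -m pendant '[[[-0.8,-1.8,0,0,0],[0,0,0,0,0],[0,0,0,0,0]]]'; done
```

```text
time_s: 24.48
eef_pos: [0.6136, 0.1521, 0.1429]
eef_rot: [-0.0, 0.835, 0.55, 0.001]
wrist_force: [2.2, 4.2, -1.4]
opening: -0.001
time_s: 24.85
eef_pos: [0.6136, 0.1519, 0.1431]
eef_rot: [-0.001, 0.835, 0.55, 0.003]
wrist_force: [5.7, 11.1, -3.9]
opening: -0.001
time_s: 25.22
eef_pos: [0.6135, 0.1518, 0.1432]
eef_rot: [-0.001, 0.835, 0.55, 0.004]
wrist_force: [9.1, 16.6, -6.0]
opening: 0.002
```

Contact came 0.111 m from the axis and is rigid at 19 N. That is exactly where the end stop should be (0.085 + 0.015 for half the fin + 0.011 for half the finger). I'll retract and hand in.

```bash
python3 -m pendant '[[[6,14,0,0,0],[0,0,40,0,0],[0,0,60,0,0],[-30,40,0,0,0],[-40,40,0,0,0],[-40,40,0,0,0],[-40,40,0,0,0],[0,0,0,0,0]]]'; python3 -m pendant '[[[-50,0,0,0,0],[-50,0,0,0,0],[-50,0,0,0,0],[-50,0,0,0,0],[0,0,0,0,0],[0,0,0,0,0]]]'; python3 chk2.py | grep ^1; python3 -c "
from bench import order;print(order.hand_in())"
```

```text
time_s: 26.22
eef_pos: [0.4649, 0.3239, 0.243]
eef_rot: [-0.0, 0.834, 0.552, -0.0]
wrist_force: [-0.0, -0.7, 0.2]
opening: 0.001
time_s: 26.98
eef_pos: [0.2689, 0.3214, 0.2434]
eef_rot: [0.0, 0.835, 0.55, 0.001]
wrist_force: [1.0, 0.4, 0.8]
opening: -0.001
1 ('top', 'side') cap [ 0.57    0.0491 -0.9029  0.1009] 139 lock [ 0.6036  0.1284 -0.3715  0.0463  0.0236] 77 dist 0.0862
1 ('top',) cap [ 0.5712  0.0494 -0.8937] 41 lock [ 0.6045  0.1271 -0.3909  0.0449  0.0253] 33 dist 0.0845
1 ('side',) cap [ 0.5689  0.0498 -0.8464] 88 lock [ 0.6016  0.1273 -0.3264  0.0447  0.0251] 39 dist 0.0841
the job is handed in; nothing more can be done
None
```

The job is done and handed in at about 27 s; no verdict was reported.

- **Cap:** I turned it back about 75° until it dropped about 10 mm into the thread. I then screwed it clockwise about 70° to a rigid stop, where the torque rose to 2.4 N m. The hand came down 15.7 mm in all, which puts the underside at about 102 mm. The last camera fit read 101 mm, about 1 mm off the axis.
- **Lock:** I slid it to a rigid stop. The grip travelled only 30 mm, not the 35 mm expected. The camera fits put the fin at 115 mm before the move, not the 120 mm given, so I think it started about 5 mm in. At the end the fits put the fin 84 to 86 mm from the axis (85 expected). Pushing it again with the fingers shut met a rigid stop at the matching distance, at about 19 N.
- **Bystanders:** all but the glass were found in both views after the lock was released, each within about 1 cm of where it started. The glass was found only in the top view, also unmoved. I did not check them again after the second push.
- **Weaker check:** the final cap fit was looser than at the start, probably because the red tongue now covers part of the flange.

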